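Index the optics carousel and hang the bored plate

TASK

Turn the carousel by the bar knob on its top until its one empty hook stands over the steel pointer on the base, and only then take the plate with the big round bore out of the slotted rest and hang it by that bore on the empty hook, upright and let go. The empty hook must still stand over the pointer at the end.

Things in the scene. Friction and masses are not known exactly. Their poses are not given: they have to be found in the camera images.
- carousel (a joint): Carousel angle about its upright axis, rad: 0 = empty hook over the pointer (steel bar on the bench, 8 mm high, to 155 mm from the axis, roughly towards the robot); grows counterclockwise from above. Starts at +0.6 to +1.3: turn clockwise. Friction 0.08 N m, no spring: stays where left. The 3 other hooks, 90 deg apart, carry clamped plates, tab tops 161 mm high.
- knob (a point): Point on the carousel's axis in the grey bar knob on its top, 156 mm above the bench: upright bar 56 mm long (point x), 16 mm thick (point y), top at 172 mm, foot on the black 44 mm hub at 128 mm. It turns with the carousel; x points away from the empty hook, z up.
- hook (a point): Middle of the empty hook, on the centre line of its level rod, 105 mm from the axis, 105 mm above the bench. 8 mm steel rod, straight out from the hub 22 to 130 mm from the axis, then turned up (upturn's top 12 mm above the rod's centre line, 138 mm from the axis). x points inwards along the rod, z up.
- plate_tab (a point): Centre of the grey tab (10 thick in x, 24 wide in y, 40 tall) on the plate to hang: aluminium, 64 wide, 10 thick, lower edge 96 below this point, 40 mm bore along x centred 52 below it; about 0.1 kg. Upright in a low grey rest (rails 30 mm high), in line along y, 81.5 apart, with a solid plate and one with an 8 mm pinhole. Hung, this point is 36 mm above the rod's centre line.

How it is judged:
By the outcome, as a careful person would: the job done as asked, in the order asked, and still so for the second after the job is handed in, with the robot touching nothing.
It also fails if it takes over 54 s, if anything falls off the work surface, if the arm or the gripper's body presses on something with over 40 N, if the wrist force passes 120 N, or if a joint passes its speed limit or range.

ROBOT

A 6-joint arm with a two-finger parallel gripper is mounted at the origin on the work surface. World frame = base frame: x ahead of the robot, y to its left, z up, the work surface at z = 0. Lengths are in mm, angles in rad, forces in N, time in s.
With the tool pointing down it reaches from about 150 to 775 mm from the base axis. Payload 6.1 kg.
Tool frame: the origin (TCP) lies between the finger pads; the fingertips stand 17 mm ahead of it and the grasp point (between the pads) lies 2 mm behind it (bot.tips_ahead is the distance from the TCP to the fingertips, in mm); z points along the fingers, y is the line along which they close (so a half turn about z gives the same grasp; the last joint's range is limited). The gripper opens to 85 mm and grips with 20 to 120 N. Pads are 22 mm wide; open, the fingers measure 114 mm over their backs; the gripper's body (76 mm by 85 mm) begins 54 mm behind the grasp point. The pads swing forward as they close: fully open they stand 13 mm farther back than shut.
Start: joints at [-1.128, 0.126, -0.04, 1.405, 0, 1.571], TCP at [224.939, -474.353, 248.295] pointing down, gripper open.
Joint ranges: [-2.72, 2.72], [-0.95, 1.95], [-1.27, 1.35], [-1.78, 2.02], [-1.46, 1.47], [-3.14, 3.14]. Speed limits (rad/s): [2.39, 2.39, 3.01, 3.14, 3.14, 3.14].

INTERFACE

Orientations are given as a unit quaternion [w, x, y, z].
In Python, from plant import monitor, optics, job_done, bot gives the robot as it stands.
- The arm moves only by the tool move_arm, never from a script. Its argument "targets" is a list of rows, each an object of numbers: "dx", "dy", "dz": the shift along the tool's x, y, z in m; "ax", "ay", "az": the turn, a rotation vector about the tool's x, y, z in degrees. In form: [{"dx": .., "dy": .., "dz": .., "ax": .., "ay": .., "az": ..}, ...]. A call has 1 to 20 rows; each row is the pose to reach, as a shift and turn from the pose commanded when the call began, along the tool's axes at that moment; what a row does not reach only later rows make up. A row lasts 1/8 s, in which the tool goes at most 62.5 mm and 10.7 degrees, less where a joint would pass 70% of its speed; a pose out of reach is approached as far as the arm can. A call with a gripper value outside its range is refused whole. "claw" is the opening, from 0 (shut) to 1 (fully open), set as the call begins (left out, the last holds). The fingers move at their own pace and stop on an object; "grip_force" is the grip in N (left out, the last holds). Time passes only in rows, so rows that repeat a pose let the fingers close. It gives the time, the measured TCP pose, the force, the opening and the grip force at its end, in the units of the state.
- monitor.read_state(): the state, without advancing time (a new reading comes with each control period).
- optics.snapshot(name): name is "side" or "top" or "wrist"; returns a dict with "img" (480x640x3 uint8, red, green, blue), "K" (3x3 intrinsics, pixels), "R" (3x3) and "t" (3): a world point X has camera coordinates R X + t. Camera axes: x right, y down, z forward; pixel columns grow to the right and rows downward; lengths in mm; the calibration is good to about 2 mm. The wrist camera is an equidistant fisheye: a pixel r from the principal point sees the ray r / f radians off the axis. A picture is of the moment at which its call begins. There is no depth.
- job_done(): hands the job in; it is judged then, once.
The state is a dict: "time_s": time; "qpos": joint angles; "joint_vel": joint speeds; "joint_torque": joint torques, N m; "ee_pos": TCP position; "eef_rot": TCP orientation; "wrist_force": force on the tool from outside, world axes, zero at the start; "ft_torque": the same for the moment, N m; "gripper_width": finger opening in mm; "gripper_force": force on a finger pad.
Only numpy, scipy, OpenCV 4.12 (cv2) and the standard library are available. Lean on these libraries where they do the work, as an engineer would, in place of code of your own. Each camera call takes 0.05 s, during which the arm holds its last target. There are 200 camera calls.

## Working session

There is one attempt and no reset: what is moved stays moved. The work goes in short steps, Python scripts to look and compute and a tool call to move; the robot and the scene stay as the last step left them, time stands still between calls to the robot, and variables do not carry over. Pictures are saved under pics/ and viewed, at most 10 in all, crops included, and the job is handed in when it is done.

Besides the shell and the picture viewer there is one more tool, called as name([rows], argument=value, ...), one row to a line, values as JSON. move_arm: Moves the arm, as the interface text tells. Its arguments: {"type":"object","properties":{"targets":{"type":"array"},"claw":{"type":"number"},"grip_force":{"type":"number"}},"required":["targets"]}

```bash
mkdir -p pics; ls
cat > h.py <<'E'
import numpy as np,cv2
from plant import monitor,optics,job_done,bot
def snap(n,f=None):
    s=optics.snapshot(n)
    if f: cv2.imwrite('pics/'+f,cv2.cvtColor(s['img'],cv2.COLOR_RGB2BGR))
    return s
def ray(s,u,v,fish=False):
    K,R,t=map(np.array,(s['K'],s['R'],s['t']))
    a=np.array([(u-K[0,2])/K[0,0],(v-K[1,2])/K[1,1]])
    if fish:
        r=np.hypot(*a); d=np.r_[a/max(r,1e-9)*np.sin(r),np.cos(r)]
    else: d=np.r_[a,1]
    return -R.T@t, R.T@d
def onz(s,u,v,z,fish=False):
    c,d=ray(s,u,v,fish); return c+d*(z-c[2])/d[2]
E
python3 - <<'E'
from h import *
a=snap('top','top0.png');b=snap('side','side0.png')
for s in(a,b): print(s['K'],s['R'],s['t'],-np.array(s['R']).T@s['t'])
print(monitor.read_state())
E
```

```text
pics
[[502.54464503   0.         317.59534485]
 [  0.         502.54464503 238.99772863]
 [  0.           0.           1.        ]] [[-0.02113701 -0.99977599  0.00109322]
 [-0.98871714  0.02074098 -0.1483517 ]
 [ 0.14829579 -0.00421659 -0.98893406]] [-21.27696565 607.32874063 840.31164257] [475.41192468 -30.32554456 921.13431611]
[[564.6137931    0.         323.25759377]
 [  0.         564.6137931  243.38831497]
 [  0.           0.           1.        ]] [[ 0.9750632  -0.22181566 -0.007041  ]
 [-0.12010903 -0.50076849 -0.85720752]
 [ 0.18661614  0.8366772  -0.51492299]] [-552.574439    165.41679365  910.78387011] [ 388.69608317 -801.76623688  606.88939737]
{'time_s': 0.1, 'qpos': array([-1.12803063e+00,  1.26306658e-01, -4.04972376e-02,  1.40539615e+00,
        8.13228976e-06,  1.57078855e+00]), 'joint_vel': array([-0.00079492, -0.00123701,  0.00447295,  0.00155978, -0.00124356,
        0.00372407]), 'joint_torque': array([-4.29129268e-04, -4.36903989e+01,  3.53606522e+01,  1.37688546e-02,
        7.89883256e-05, -5.18284338e-06]), 'ee_pos': array([ 224.78731322, -474.065913  ,  247.61762804]), 'eef_rot': array([-6.85624268e-04,  9.75593645e-01,  2.19582668e-01, -1.50144080e-04]), 'wrist_force': array([-0.40369006, -0.14073775, -0.34208679]), 'ft_torque': array([ 0.00217703,  0.00579225, -0.01193845]), 'gripper_force': 0.0, 'gripper_width': 85.35698471626591}
```

View pics/top0.png

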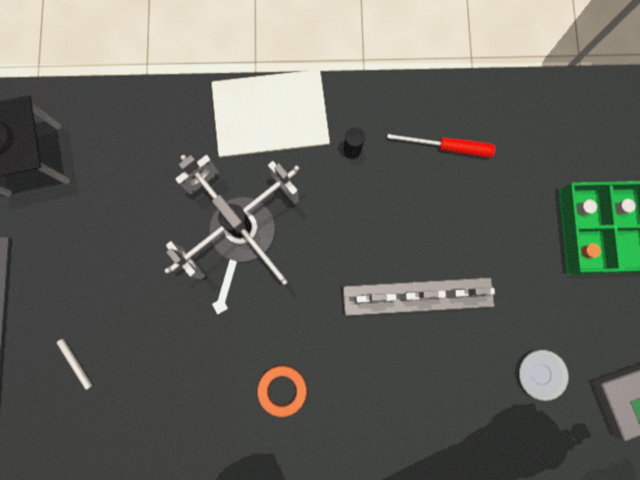

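View pics/side0.png

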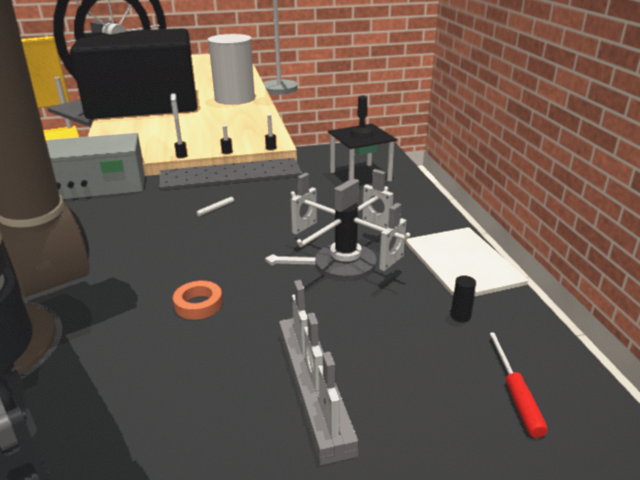

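The top view shows the carousel axis near (238,220), the empty hook's end at (284,283), the pointer's tip at (221,308) and the rest from (345,300) to (493,293). In the side view the rest runs from (300,310) to (335,440). I still need to tell which plate has the big bore, so I'll enlarge.

Run:
```python
import cv2
a=cv2.imread('pics/side0.png')[270:465,260:370];b=cv2.imread('pics/top0.png')[140:330,150:510]
a=cv2.resize(a,None,fx=3,fy=3,interpolation=2);cv2.imwrite('pics/c1.png',a)
cv2.imwrite('pics/c2.png',cv2.resize(b,None,fx=2.2,fy=2.2,interpolation=2))
```

```text
(no output)
```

View pics/c1.png

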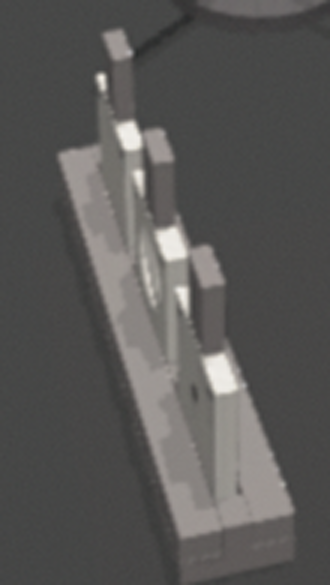

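View pics/c2.png

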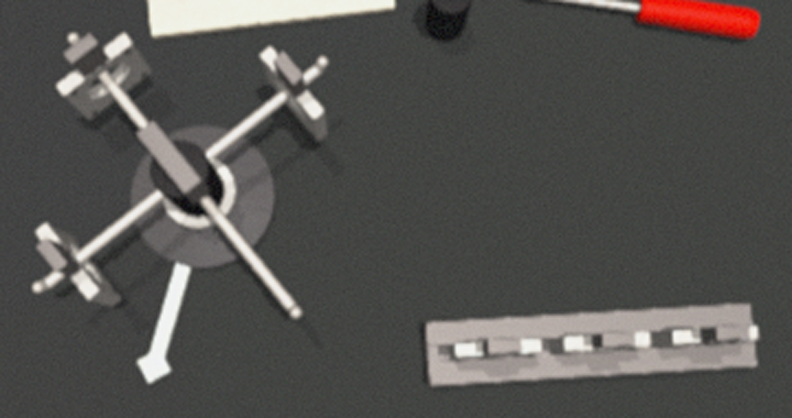

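The middle plate has the big bore. The near one has the pinhole and the far one is solid. I'll work out the positions next.

Run:
```python
from h import *
a=snap('top');b=snap('side')
def tri(p,q):
    c1,d1=ray(a,*p);c2,d2=ray(b,*q);d1/=np.linalg.norm(d1);d2/=np.linalg.norm(d2)
    s=np.linalg.lstsq(np.c_[d1,-d2],c2-c1,rcond=None)[0]
    x,y=c1+s[0]*d1,c2+s[1]*d2; return (x+y)/2,np.linalg.norm(x-y)
C=lambda x,y:(150+x/2.2,140+y/2.2)
print('tab top',tri(C(621,339),(312.3,315)))
for n,p in dict(e1=C(428,323),e2=C(752,305)).items(): print('rest top',n,onz(a,*p,30))
kn=[onz(a,*C(*p),172) for p in((140,130),(155,122),(203,180),(188,195))]
print(np.array(kn),np.mean(kn,0)); k=np.mean(kn,0)
h=onz(a,*C(295,312),115);p=onz(a,*C(152,370),8);p0=onz(a,*C(183,266),8)
print('hook',h,p,p0)
f=lambda v:np.degrees(np.arctan2(v[1],v[0]))
print(f(h-k),f(p-k),f(p-p0),np.hypot(*(h-k)[:2]),np.hypot(*(p-k)[:2]))
# ring disc base centroid
print('knob tri',tri(C(172,157),(347,187)))
for n in('top','side'):
    pass
```

```text
tab top (array([ 503.73384854, -210.88523521,  133.05625249]), np.float64(1.6391103332881547))
rest top e1 [522.57158981 -79.95423796  30.        ]
rest top e2 [ 531.52303246 -341.41586732   30.        ]
[[652.6063674  123.7010249  172.        ]
 [658.07349504 113.34933139 172.        ]
 [616.45189831  80.00377373 172.        ]
 [606.18856399  90.29587773 172.        ]] [633.33008119 101.83750194 172.        ]
hook [528.09395819  21.347437   115.        ] [490.17716732 145.6912753    8.        ] [575.14393926 120.66319814   8.        ]
-142.5893590280945 162.96796500022035 163.58697109831087 132.48883778471563 149.71943824188406
knob tri (array([635.23714535, 102.77165561, 163.93232259]), np.float64(0.9718663754505564))
```

```bash
cat >> h.py <<'E'
from scipy.spatial.transform import Rotation as Ro
def st(): 
    s=monitor.read_state(); q=s['eef_rot']; return s,np.array(s['ee_pos']),Ro.from_quat(np.r_[q[1:],q[0]])
def plan(xyz,yaw_y):
    """shift (m) and turn (deg) in tool axes to TCP xyz, down, closing line at yaw_y deg"""
    s,p,R=st(); c,n=np.cos(np.radians(yaw_y)),np.sin(np.radians(yaw_y))
    y=np.array([c,n,0]);z=np.array([0,0,-1.]);x=np.cross(y,z)
    T=Ro.from_matrix(np.c_[x,y,z])
    print('t',round(s['time_s'],2),'tcp',p.round(1),'q',np.round(s['qpos'],2),'d',(R.inv().apply(np.array(xyz)-p)/1e3).round(4),'a',np.degrees((R.inv()*T).as_rotvec()).round(1))
E
python3 - <<'E'
from h import *
plan([634,102,265],127.4)
E
```

```text
t 0.2 tcp [ 224.9 -474.2  247.8] q [-1.13  0.13 -0.04  1.41 -0.    1.57] d [ 0.6165 -0.3453 -0.0168] a [-0.00e+00  1.00e-01  1.68e+02]
```

move_arm([
  {"dx":0.034,"dy":-0.019,"dz":-0.01,"az":-10.5},
  {"dx":0.068,"dy":-0.038,"dz":-0.02,"az":-21},
  {"dx":0.103,"dy":-0.058,"dz":-0.02,"az":-31.5},
  {"dx":0.137,"dy":-0.077,"dz":-0.02,"az":-42},
  {"dx":0.171,"dy":-0.096,"dz":-0.02,"az":-52.5},
  {"dx":0.206,"dy":-0.115,"dz":-0.02,"az":-63},
  {"dx":0.24,"dy":-0.134,"dz":-0.02,"az":-73.5},
  {"dx":0.274,"dy":-0.153,"dz":-0.02,"az":-84},
  {"dx":0.308,"dy":-0.173,"dz":-0.02,"az":-94.5},
  {"dx":0.343,"dy":-0.192,"dz":-0.02,"az":-105},
  {"dx":0.377,"dy":-0.211,"dz":-0.02,"az":-115.5},
  {"dx":0.411,"dy":-0.23,"dz":-0.02,"az":-126},
  {"dx":0.445,"dy":-0.249,"dz":-0.02,"az":-136.5},
  {"dx":0.48,"dy":-0.269,"dz":-0.02,"az":-147},
  {"dx":0.514,"dy":-0.288,"dz":-0.02,"az":-157.5},
  {"dx":0.548,"dy":-0.307,"dz":-0.02,"az":-168},
  {"dx":0.582,"dy":-0.326,"dz":-0.018,"az":-178.5},
  {"dx":0.6165,"dy":-0.3453,"dz":-0.017,"az":-188},
  {"dx":0.6165,"dy":-0.3453,"dz":-0.017,"az":-192},
  {"dx":0.6165,"dy":-0.3453,"dz":-0.017,"az":-192},
], claw=1)

```text
invalid input at $.targets[0]: expected keys dx, dy, dz, ax, ay, az
```

Run:
```python
from h import *
plan([634,102,156],127.4)
s=snap('wrist','w1.png');print(s['K'],-np.array(s['R']).T@s['t'])
```

```text
t 0.2 tcp [ 224.9 -474.2  247.8] q [-1.13  0.13 -0.04  1.41 -0.    1.57] d [ 0.6165 -0.3452  0.0922] a [-0.00e+00  1.00e-01  1.68e+02]
[[371.64829954   0.         320.93617565]
 [  0.         371.64829954 236.45489238]
 [  0.           0.           1.        ]] [ 292.70991517 -442.30461444  374.4818983 ]
```

View pics/w1.png

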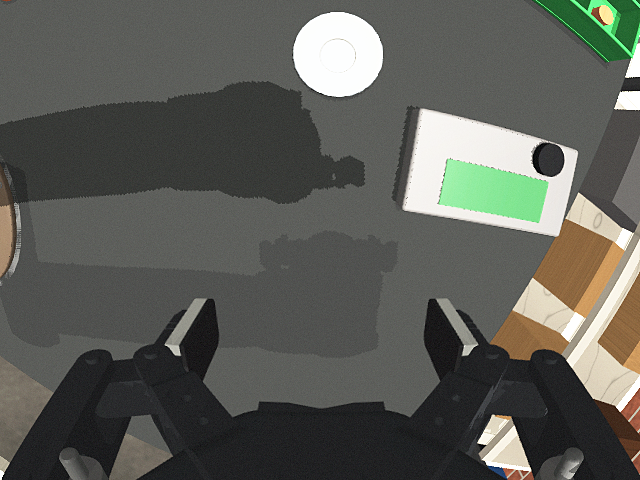

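The wrist picture shows only the start position: the fingers at (200,330) and (440,330), with clutter around. The move was refused because its rows need all six keys.

move_arm([
  {"dx":0.034,"dy":-0.019,"dz":-0.01,"ax":0,"ay":0,"az":-10.5},
  {"dx":0.068,"dy":-0.038,"dz":-0.02,"ax":0,"ay":0,"az":-21},
  {"dx":0.103,"dy":-0.058,"dz":-0.02,"ax":0,"ay":0,"az":-31.5},
  {"dx":0.137,"dy":-0.077,"dz":-0.02,"ax":0,"ay":0,"az":-42},
  {"dx":0.171,"dy":-0.096,"dz":-0.02,"ax":0,"ay":0,"az":-52.5},
  {"dx":0.206,"dy":-0.115,"dz":-0.02,"ax":0,"ay":0,"az":-63},
  {"dx":0.24,"dy":-0.134,"dz":-0.02,"ax":0,"ay":0,"az":-73.5},
  {"dx":0.274,"dy":-0.153,"dz":-0.02,"ax":0,"ay":0,"az":-84},
  {"dx":0.308,"dy":-0.173,"dz":-0.02,"ax":0,"ay":0,"az":-94.5},
  {"dx":0.343,"dy":-0.192,"dz":-0.02,"ax":0,"ay":0,"az":-105},
  {"dx":0.377,"dy":-0.211,"dz":-0.02,"ax":0,"ay":0,"az":-115.5},
  {"dx":0.411,"dy":-0.23,"dz":-0.02,"ax":0,"ay":0,"az":-126},
  {"dx":0.445,"dy":-0.249,"dz":-0.02,"ax":0,"ay":0,"az":-136.5},
  {"dx":0.48,"dy":-0.269,"dz":-0.02,"ax":0,"ay":0,"az":-147},
  {"dx":0.514,"dy":-0.288,"dz":-0.02,"ax":0,"ay":0,"az":-157.5},
  {"dx":0.548,"dy":-0.307,"dz":-0.02,"ax":0,"ay":0,"az":-168},
  {"dx":0.582,"dy":-0.326,"dz":-0.018,"ax":0,"ay":0,"az":-178.5},
  {"dx":0.6165,"dy":-0.345,"dz":-0.017,"ax":0,"ay":0,"az":-188},
  {"dx":0.6165,"dy":-0.345,"dz":-0.017,"ax":0,"ay":0,"az":-192},
  {"dx":0.6165,"dy":-0.345,"dz":-0.017,"ax":0,"ay":0,"az":-192},
], claw=1)

```text
time_s: 2.75
ee_pos: [634.2, 102.0, 264.7]
eef_rot: [-0.001, -0.32, 0.947, 0.0]
wrist_force: [-1.2, 0.5, -1.1]
gripper_width: 85.3
gripper_force: 0.0
```

Run:
```python
from h import *
plan([634,102,156],127.4)
s=snap('wrist','w2.png');print(s['K'],-np.array(s['R']).T@s['t'])
```

```text
t 2.75 tcp [634.2 102.  264.7] q [ 0.16  0.36  0.3   1.51 -0.   -0.49] d [0.000e+00 1.000e-04 1.087e-01] a [ 0.  -0.1 -0. ]
[[371.64829954   0.         320.93617565]
 [  0.         371.64829954 236.45489238]
 [  0.           0.           1.        ]] [576.19959109  57.16927238 391.39212391]
```

View pics/w2.png

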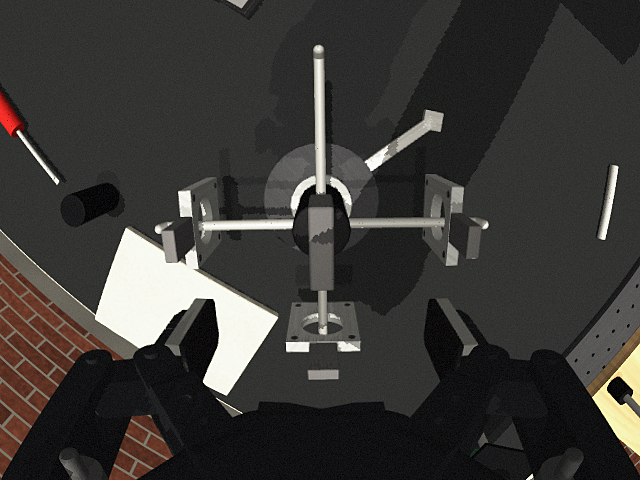

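The wrist view is well centred: the knob is at (321,243), the hook's end at (319,50) and the pointer runs from (370,165) to (433,121).

Run:
```python
from h import *
s=optics.snapshot('wrist')
f=lambda v:np.degrees(np.arctan2(v[1],v[0]))
h=onz(s,319,52,117,1);h0=onz(s,321,188,105,1);p=onz(s,434,121,8,1);p0=onz(s,371,164,8,1)
k1=onz(s,320.5,195,172,1);k2=onz(s,320.5,290,172,1)
print(h,h0,p,p0,k1,k2,(k1+k2)/2)
k=np.array([634,102,0])
print('hook',f(h-k),f(h-h0),f(k1-k2),'ptr',f(p-k),f(p-p0),np.hypot(*(h-k)[:2]),np.hypot(*(p-k)[:2]))
```

```text
[532.37186205  21.73335813 117.        ] [614.01183352  85.68173444 105.        ] [496.76279254 145.06891691   8.        ] [575.04336019 121.14816134   8.        ] [608.69479449  81.28456676 172.        ] [658.392595   119.07923962 172.        ] [633.54369475 100.18190319 172.        ]
hook -141.6980643995873 -141.92849452907038 -142.74737968365537 ptr 162.57666760691745 163.00804321646962 129.50294290166985 143.83665289002568
```

move_arm([
  {"dx":0,"dy":0,"dz":0.04,"ax":0,"ay":0,"az":0},
  {"dx":0,"dy":0,"dz":0.08,"ax":0,"ay":0,"az":0},
  {"dx":0,"dy":0,"dz":0.107,"ax":0,"ay":0,"az":0},
  {"dx":0,"dy":0,"dz":0.107,"ax":0,"ay":0,"az":0},
], claw=1)

```text
time_s: 3.35
ee_pos: [632.6, 100.7, 156.3]
eef_rot: [-0.002, -0.32, 0.948, 0.0]
wrist_force: [-0.1, -0.2, 0.6]
gripper_width: 85.4
gripper_force: 0.0
```

move_arm([
  {"dx":0,"dy":0,"dz":0,"ax":0,"ay":0,"az":0},
  {"dx":0,"dy":0,"dz":0,"ax":0,"ay":0,"az":0},
  {"dx":0,"dy":0,"dz":0,"ax":0,"ay":0,"az":0},
  {"dx":0,"dy":0,"dz":0,"ax":0,"ay":0,"az":0},
  {"dx":0,"dy":0,"dz":0,"ax":0,"ay":0,"az":0},
  {"dx":0,"dy":0,"dz":0,"ax":0,"ay":0,"az":0},
], claw=0, grip_force=40)

```text
time_s: 4.1
ee_pos: [634.2, 102.0, 159.1]
eef_rot: [0.0, -0.321, 0.947, 0.0]
wrist_force: [-1.5, 2.1, 5.9]
gripper_width: 15.7
gripper_force: 42.0
```

move_arm([
  {"dx":0,"dy":0,"dz":0,"ax":0,"ay":0,"az":4},
  {"dx":0,"dy":0,"dz":0,"ax":0,"ay":0,"az":10},
  {"dx":0,"dy":0,"dz":0,"ax":0,"ay":0,"az":17},
  {"dx":0,"dy":0,"dz":0,"ax":0,"ay":0,"az":24},
  {"dx":0,"dy":0,"dz":0,"ax":0,"ay":0,"az":31},
  {"dx":0,"dy":0,"dz":0,"ax":0,"ay":0,"az":38},
  {"dx":0,"dy":0,"dz":0,"ax":0,"ay":0,"az":45},
  {"dx":0,"dy":0,"dz":0,"ax":0,"ay":0,"az":51},
  {"dx":0,"dy":0,"dz":0,"ax":0,"ay":0,"az":54.5},
  {"dx":0,"dy":0,"dz":0,"ax":0,"ay":0,"az":54.5},
  {"dx":0,"dy":0,"dz":0,"ax":0,"ay":0,"az":54.5},
])

```text
time_s: 5.48
ee_pos: [634.0, 103.1, 159.1]
eef_rot: [-0.0, 0.148, 0.989, 0.002]
wrist_force: [-3.4, 6.3, 5.2]
gripper_width: 15.1
gripper_force: 41.9
```

Run:
```python
from h import *
plan([634,102,265],73)
s=snap('wrist','w3.png');a=snap('top','top1.png')
```

```text
t 5.47 tcp [634.  103.1 159.1] q [0.16 0.36 0.06 1.27 0.   0.46] d [-0.0003 -0.0008 -0.1059] a [ 0.2 -0.  -0.1]
```

View pics/w3.png

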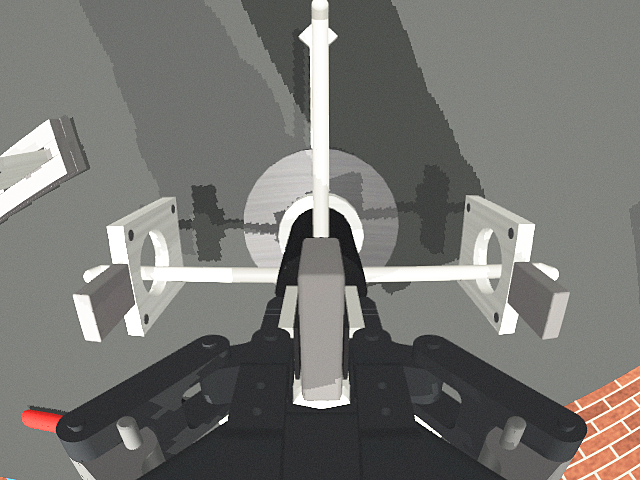

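The wrist view shows the hook (column 320) over the pointer's head, at about (318,36). I'll check that in numbers.

Run:
```python
from h import *
s=optics.snapshot('wrist');k=np.array([634,102,0])
f=lambda v:np.degrees(np.arctan2(v[1],v[0]))
g=cv2.cvtColor(s['img'],cv2.COLOR_RGB2GRAY).astype(int)
for r in(8,30,36,42,80,120,180,210):
    w=np.where(g[r,280:360]>215)[0]+280; print(r,w.min() if len(w) else 0,w.max() if len(w) else 0,end='; ')
h=onz(s,320,10,117,1);h0=onz(s,321,230,105,1);p=onz(s,318,36,8,1)
print();print(h,p,'hook',f(h-k),f(h-h0),'ptr',f(p-k),f(p-h0))
```

```text
8 314 326; 30 305 331; 36 299 336; 42 305 330; 80 310 328; 120 311 328; 180 313 328; 210 287 354; 
[511.51539615 140.91200191 117.        ] [497.43065948 143.79066007   8.        ] hook 162.37552398612092 163.17064803920687 ptr 162.98571978342358 163.79817840817867
```

move_arm([
  {"dx":0,"dy":0,"dz":0,"ax":0,"ay":0,"az":-0.5},
  {"dx":0,"dy":0,"dz":0,"ax":0,"ay":0,"az":-0.5},
])

```text
time_s: 5.88
ee_pos: [633.9, 103.1, 159.1]
eef_rot: [-0.0, 0.144, 0.99, 0.001]
wrist_force: [-3.6, 6.0, 5.3]
gripper_width: 15.3
gripper_force: 41.9
```

move_arm([
  {"dx":0,"dy":0,"dz":0,"ax":0,"ay":0,"az":0},
  {"dx":0,"dy":0,"dz":0,"ax":0,"ay":0,"az":0},
  {"dx":0,"dy":0,"dz":0,"ax":0,"ay":0,"az":0},
  {"dx":0,"dy":0,"dz":0,"ax":0,"ay":0,"az":0},
  {"dx":0,"dy":0,"dz":-0.02,"ax":0,"ay":0,"az":0},
  {"dx":0,"dy":0,"dz":-0.06,"ax":0,"ay":0,"az":0},
  {"dx":0,"dy":0,"dz":-0.1,"ax":0,"ay":0,"az":0},
  {"dx":0,"dy":0,"dz":-0.1,"ax":0,"ay":0,"az":0},
], claw=1)

```text
time_s: 6.88
ee_pos: [635.5, 101.6, 262.2]
eef_rot: [0.003, 0.145, 0.989, 0.001]
wrist_force: [0.1, 0.1, 0.1]
gripper_width: 85.6
gripper_force: 0.0
```

Run:
```python
from h import *
plan([504,-211,220],-2)
```

```text
t 6.88 tcp [635.5 101.6 262.2] q [ 0.16  0.36  0.28  1.49 -0.    0.45] d [ 0.0367 -0.3373  0.0411] a [ 0.4  0.2 75.4]
```

move_arm([
  {"dx":0.004,"dy":-0.037,"dz":0.0,"ax":0,"ay":0,"az":8.4},
  {"dx":0.008,"dy":-0.075,"dz":0.0,"ax":0,"ay":0,"az":16.8},
  {"dx":0.012,"dy":-0.112,"dz":0.0,"ax":0,"ay":0,"az":25.2},
  {"dx":0.016,"dy":-0.15,"dz":0.0,"ax":0,"ay":0,"az":33.6},
  {"dx":0.02,"dy":-0.187,"dz":0.01,"ax":0,"ay":0,"az":42},
  {"dx":0.024,"dy":-0.225,"dz":0.02,"ax":0,"ay":0,"az":50.4},
  {"dx":0.028,"dy":-0.262,"dz":0.03,"ax":0,"ay":0,"az":58.8},
  {"dx":0.033,"dy":-0.3,"dz":0.04,"ax":0,"ay":0,"az":67.2},
  {"dx":0.0367,"dy":-0.337,"dz":0.041,"ax":0,"ay":0,"az":75.4},
  {"dx":0.0367,"dy":-0.337,"dz":0.041,"ax":0,"ay":0,"az":75.4},
  {"dx":0.0367,"dy":-0.337,"dz":0.041,"ax":0,"ay":0,"az":75.4},
])

```text
time_s: 8.25
ee_pos: [502.4, -210.6, 216.7]
eef_rot: [-0.0, 0.719, 0.695, -0.0]
wrist_force: [0.4, 0.0, 0.1]
gripper_width: 85.4
gripper_force: 0.0
```

Run:
```python
from h import *
plan([504,-211,116],-2)
s=snap('wrist','w4.png');snap('top','top2.png')
```

```text
t 8.25 tcp [ 502.4 -210.6  216.7] q [-0.4   0.17 -0.06  1.34  0.    1.21] d [-0.0004  0.0017  0.1007] a [-0. -0.  0.]
```

View pics/w4.png

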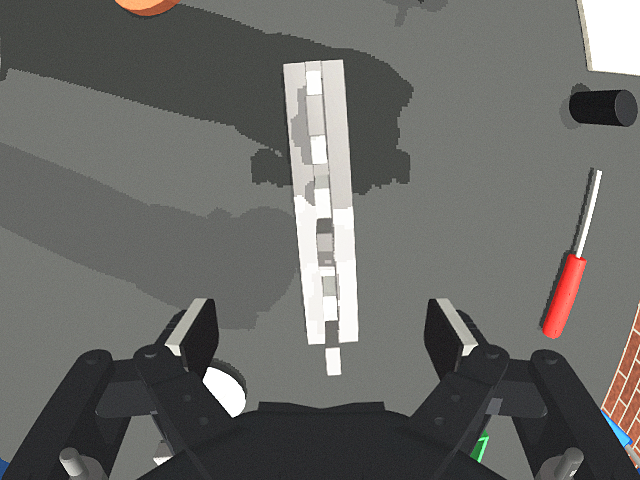

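The rest runs from (313,62) to (333,342). The middle tab is near (324,240) and the row is turned a few degrees from the tool.

Run:
```python
from h import *
s=optics.snapshot('wrist');f=lambda v:np.degrees(np.arctan2(v[1],v[0]))
cv2.imwrite('pics/c3.png',cv2.resize(cv2.cvtColor(s['img'],4)[50:390,270:380],None,fx=1.7*1.04,fy=1.7*1.04,interpolation=2))
L=[onz(s,*p,30,1) for p in((284,65),(308,345),(342,60),(357,340))]
print(np.array(L).round(1),f(L[1]-L[0])+90,f(L[3]-L[2])+90,np.mean(L,0))
for p in((325,242),(333.5,362),(317,115)):print(onz(s,*p,133,1))
```

```text
[[ 477.6  -81.7   30. ]
 [ 486.4 -344.1   30. ]
 [ 525.8  -79.3   30. ]
 [ 535.4 -340.    30. ]] 1.904139351142632 2.108608098928684 [ 506.28940117 -211.26840413   30.        ]
[ 506.44000292 -203.37002955  133.        ]
[ 509.71727669 -290.6491979   133.        ]
[ 504.35996898 -129.06259823  133.        ]
```

View pics/c3.png

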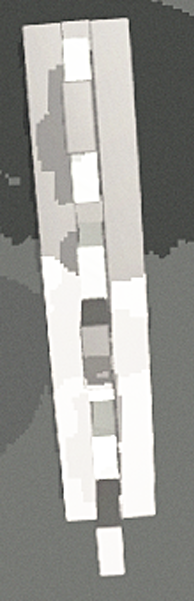

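Run:
```python
from h import *
plan([506,-210.5,118],2)
```

```text
t 8.4 tcp [ 502.9 -210.1  217.2] q [-0.4   0.17 -0.06  1.34  0.    1.21] d [-0.0004  0.0031  0.0992] a [-0.  -0.  -3.9]
```

move_arm([
  {"dx":0,"dy":0.003,"dz":0.03,"ax":0,"ay":0,"az":-4},
  {"dx":0,"dy":0.003,"dz":0.065,"ax":0,"ay":0,"az":-4},
  {"dx":0,"dy":0.003,"dz":0.099,"ax":0,"ay":0,"az":-4},
  {"dx":0,"dy":0.003,"dz":0.099,"ax":0,"ay":0,"az":-4},
  {"dx":0,"dy":0.003,"dz":0.099,"ax":0,"ay":0,"az":-4},
])

```text
time_s: 9.02
ee_pos: [506.3, -210.7, 119.6]
eef_rot: [0.001, 0.694, 0.72, 0.0]
wrist_force: [0.2, 0.1, 0.2]
gripper_width: 85.5
gripper_force: 0.0
```

move_arm([
  {"dx":0,"dy":0,"dz":0,"ax":0,"ay":0,"az":0},
  {"dx":0,"dy":0,"dz":0,"ax":0,"ay":0,"az":0},
  {"dx":0,"dy":0,"dz":0,"ax":0,"ay":0,"az":0},
  {"dx":0,"dy":0,"dz":0,"ax":0,"ay":0,"az":0},
  {"dx":0,"dy":0,"dz":0,"ax":0,"ay":0,"az":0},
  {"dx":0,"dy":0,"dz":0,"ax":0,"ay":0,"az":0},
  {"dx":0,"dy":0,"dz":0,"ax":0,"ay":0,"az":0},
], claw=0, grip_force=40)

```text
time_s: 9.9
ee_pos: [505.6, -211.1, 118.5]
eef_rot: [0.0, 0.695, 0.719, 0.0]
wrist_force: [-1.0, -0.4, 2.9]
gripper_width: 9.2
gripper_force: 40.9
```

Run:
```python
from h import *
plan([506,-210.5,178],2);s=optics.snapshot('wrist')
cv2.imwrite('pics/w5.png',cv2.cvtColor(s['img'],4))
```

```text
t 9.9 tcp [ 505.6 -211.1  118.5] q [-0.4   0.2  -0.24  1.13 -0.    1.14] d [ 0.0006  0.0004 -0.0595] a [ 0.  0. -0.]
```

View pics/w5.png

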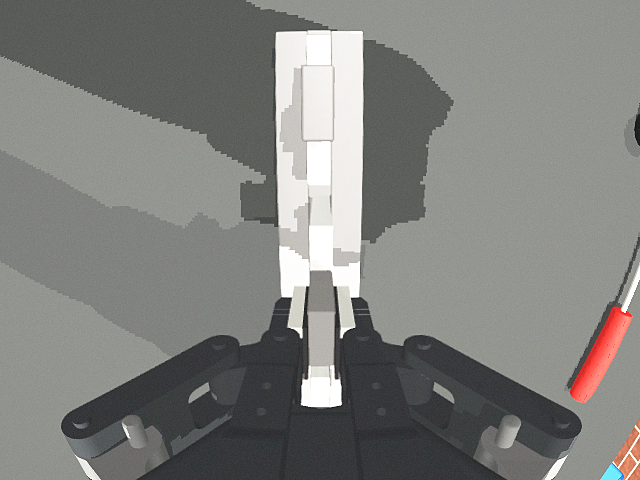

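The plate is held: the tab sits between the pads at (320,330) and the opening reads 9.2 mm. I'll lift it well over the neighbouring tabs before moving across.

move_arm([
  {"dx":0,"dy":0,"dz":-0.015,"ax":0,"ay":0,"az":0},
  {"dx":0,"dy":0,"dz":-0.035,"ax":0,"ay":0,"az":0},
  {"dx":0,"dy":0,"dz":-0.06,"ax":0,"ay":0,"az":0},
  {"dx":0,"dy":0,"dz":-0.09,"ax":0,"ay":0,"az":0},
  {"dx":0,"dy":0,"dz":-0.12,"ax":0,"ay":0,"az":0},
  {"dx":0,"dy":0,"dz":-0.14,"ax":0,"ay":0,"az":0},
  {"dx":0,"dy":0,"dz":-0.14,"ax":0,"ay":0,"az":0},
])

```text
time_s: 10.82
ee_pos: [506.2, -211.2, 260.2]
eef_rot: [0.001, 0.695, 0.719, 0.001]
wrist_force: [-0.4, -0.3, -1.4]
gripper_width: 9.6
gripper_force: 40.2
```

Run:
```python
from h import *
plan([467,153,258],-17)
a=snap('top','top3.png');b=snap('side','side3.png')
```

```text
t 10.82 tcp [ 506.2 -211.2  260.2] q [-0.4   0.17  0.04  1.44  0.    1.14] d [ 0.3653 -0.0267  0.0017] a [ 0.2  0.  19. ]
```

move_arm([
  {"dx":0.02,"dy":-0.002,"dz":0,"ax":0,"ay":0,"az":1},
  {"dx":0.055,"dy":-0.004,"dz":0,"ax":0,"ay":0,"az":3},
  {"dx":0.095,"dy":-0.007,"dz":0,"ax":0,"ay":0,"az":5},
  {"dx":0.135,"dy":-0.01,"dz":0,"ax":0,"ay":0,"az":7},
  {"dx":0.175,"dy":-0.013,"dz":0,"ax":0,"ay":0,"az":9},
  {"dx":0.215,"dy":-0.016,"dz":0,"ax":0,"ay":0,"az":11},
  {"dx":0.255,"dy":-0.019,"dz":0,"ax":0,"ay":0,"az":13},
  {"dx":0.295,"dy":-0.022,"dz":0,"ax":0,"ay":0,"az":15},
  {"dx":0.33,"dy":-0.025,"dz":0,"ax":0,"ay":0,"az":17},
  {"dx":0.355,"dy":-0.027,"dz":0,"ax":0,"ay":0,"az":18.5},
  {"dx":0.365,"dy":-0.027,"dz":0,"ax":0,"ay":0,"az":19},
  {"dx":0.365,"dy":-0.027,"dz":0,"ax":0,"ay":0,"az":19},
  {"dx":0.365,"dy":-0.027,"dz":0,"ax":0,"ay":0,"az":19},
])

```text
time_s: 12.55
ee_pos: [466.0, 152.1, 258.0]
eef_rot: [0.0, 0.804, 0.594, -0.0]
wrist_force: [-0.2, -0.5, -1.5]
gripper_width: 9.1
gripper_force: 40.1
```

Run:
```python
from h import *
plan([467,153,167.5],-17)
```

```text
t 12.55 tcp [466.  152.1 258. ] q [ 0.32  0.06 -0.09  1.42 -0.    2.18] d [0.0012 0.0007 0.0905] a [-0.   0.  -0.1]
```

move_arm([
  {"dx":0.001,"dy":0.001,"dz":0.03,"ax":0,"ay":0,"az":0},
  {"dx":0.001,"dy":0.001,"dz":0.06,"ax":0,"ay":0,"az":0},
  {"dx":0.001,"dy":0.001,"dz":0.09,"ax":0,"ay":0,"az":0},
  {"dx":0.001,"dy":0.001,"dz":0.09,"ax":0,"ay":0,"az":0},
  {"dx":0.001,"dy":0.001,"dz":0.09,"ax":0,"ay":0,"az":0},
])

```text
time_s: 13.18
ee_pos: [467.8, 153.1, 169.5]
eef_rot: [0.0, 0.804, 0.594, 0.001]
wrist_force: [0.3, -0.4, -1.2]
gripper_width: 9.1
gripper_force: 40.1
```

Run:
```python
from h import *
plan([534,132,167.5],-17)
s=snap('wrist','w6.png');_,p,R=st()
g=cv2.cvtColor(s['img'],cv2.COLOR_RGB2GRAY).astype(int)
print([(r,int(g[r,316:326].mean())) for r in range(240,420,4)])
for r in(270,365,400): print(r,R.inv().apply(onz(s,320,r,p[2]+14.5,1)-p).round(1),R.inv().apply(onz(s,320,r,p[2]-25.5,1)-p).round(1))
a=snap('top','top4.png');b=snap('side','side4.png')
# side: expected pixels of bore centre, hook tip, rod
def px(s,X): c=np.array(s['R'])@X+s['t'];q=np.array(s['K'])@c;return (q[:2]/q[2]).round(1)
tab=p+[0,0,-5.5]; ex=R.apply([1,0,0])
print('side bore c',px(b,tab-[0,0,52]),'tab top corners',px(b,tab+[0,0,20]+12*ex),px(b,tab+[0,0,20]-12*ex),'bottom',px(b,tab-[0,0,96]-32*ex),px(b,tab-[0,0,96]+32*ex))
d=np.array([np.cos(np.radians(163)),np.sin(np.radians(163)),0]);k=np.array([634.3,102,0])
print('hook tip',px(b,k+138*d+[0,0,117]),'top view',px(a,k+138*d+[0,0,117]),px(a,tab+[0,0,20]))
```

```text
t 13.18 tcp [467.8 153.1 169.5] q [ 0.32  0.08 -0.27  1.23 -0.    2.19] d [-0.0008  0.0695  0.002 ] a [ 0.1 -0.  -0.1]
[(240, 255), (244, 255), (248, 255), (252, 255), (256, 255), (260, 255), (264, 255), (268, 254), (272, 137), (276, 138), (280, 138), (284, 139), (288, 140), (292, 140), (296, 140), (300, 139), (304, 141), (308, 140), (312, 180), (316, 184), (320, 185), (324, 185), (328, 185), (332, 184), (336, 185), (340, 185), (344, 183), (348, 185), (352, 185), (356, 184), (360, 184), (364, 188), (368, 152), (372, 153), (376, 153), (380, 151), (384, 153), (388, 153), (392, 152), (396, 153), (400, 153), (404, 153), (408, 84), (412, 50), (416, 56)]
270 [ 28.9   0.3 -14.5] [12.7  0.2 25.5]
365 [ -9.1   0.2 -14.5] [-39.    0.1  25.5]
400 [-26.8   0.2 -14.5] [-62.9   0.1  25.4]
side bore c [254.1 209.6] tab top corners [252.5 172. ] [250.1 177.4] bottom [252.7 238.2] [258.5 221.9]
hook tip [272.7 208.1] top view [208.  299.6] [190.1 322.2]
```

move_arm([
  {"dx":-0.002,"dy":0.004,"dz":0.003,"ax":0,"ay":0,"az":0},
  {"dx":-0.002,"dy":0.012,"dz":0.003,"ax":0,"ay":0,"az":0},
  {"dx":-0.002,"dy":0.02,"dz":0.003,"ax":0,"ay":0,"az":0},
  {"dx":-0.002,"dy":0.028,"dz":0.003,"ax":0,"ay":0,"az":0},
  {"dx":-0.002,"dy":0.036,"dz":0.003,"ax":0,"ay":0,"az":0},
  {"dx":-0.002,"dy":0.04,"dz":0.003,"ax":0,"ay":0,"az":0},
  {"dx":-0.002,"dy":0.04,"dz":0.003,"ax":0,"ay":0,"az":0},
])

```text
time_s: 14.2
ee_pos: [505.1, 139.8, 165.2]
eef_rot: [-0.0, 0.804, 0.594, -0.0]
wrist_force: [0.5, 0.6, -1.4]
gripper_width: 9.7
gripper_force: 40.1
```

Run:
```python
from h import *
plan([534,132,166.5],-17)
s,p,R=st();print(s['wrist_force'],s['ft_torque'])
w=snap('wrist','w7.png');b=snap('side','side5.png')
g=cv2.cvtColor(w['img'],cv2.COLOR_RGB2GRAY)
```

```text
t 14.2 tcp [505.1 139.8 165.2] q [ 0.27  0.14 -0.21  1.23  0.    2.14] d [ 0.001   0.0299 -0.0013] a [-0.  0. -0.]
[ 0.46856258  0.62398454 -1.3762903 ] [ 0.02772038  0.06077762 -0.08714407]
```

move_arm([
  {"dx":0,"dy":0.006,"dz":0,"ax":0,"ay":0,"az":0},
  {"dx":0,"dy":0.014,"dz":0,"ax":0,"ay":0,"az":0},
  {"dx":0,"dy":0.022,"dz":0,"ax":0,"ay":0,"az":0},
  {"dx":0,"dy":0.03,"dz":0,"ax":0,"ay":0,"az":0},
  {"dx":0,"dy":0.03,"dz":0,"ax":0,"ay":0,"az":0},
  {"dx":0,"dy":0.03,"dz":0.006,"ax":0,"ay":0,"az":0},
  {"dx":0,"dy":0.03,"dz":0.012,"ax":0,"ay":0,"az":0},
  {"dx":0,"dy":0.03,"dz":0.016,"ax":0,"ay":0,"az":0},
  {"dx":0,"dy":0.03,"dz":0.016,"ax":0,"ay":0,"az":0},
])

```text
time_s: 15.42
ee_pos: [533.4, 131.2, 149.2]
eef_rot: [-0.0, 0.804, 0.595, -0.0]
wrist_force: [-0.2, -0.1, -1.4]
gripper_width: 9.2
gripper_force: 40.2
```

Run:
```python
from h import *
plan([534,132,147],-17)
s,p,R=st();print(s['wrist_force'],s['ft_torque'])
```

```text
t 15.43 tcp [533.4 131.2 149.2] q [ 0.24  0.19 -0.18  1.2   0.    2.11] d [0.001  0.0003 0.0022] a [-0.  0. -0.]
[-0.22019414 -0.05860019 -1.3716326 ] [ 0.00023322 -0.05146247  0.00220491]
```

Next I'll lower in 1 mm rows until it touches.

move_arm([
  {"dx":0,"dy":0,"dz":0.001,"ax":0,"ay":0,"az":0},
  {"dx":0,"dy":0,"dz":0.002,"ax":0,"ay":0,"az":0},
  {"dx":0,"dy":0,"dz":0.002,"ax":0,"ay":0,"az":0},
])

```text
time_s: 15.8
ee_pos: [533.7, 131.5, 148.7]
eef_rot: [-0.0, 0.804, 0.595, 0.001]
wrist_force: [-4.0, 1.3, 7.9]
gripper_width: 9.6
gripper_force: 41.7
```

move_arm([
  {"dx":0,"dy":0,"dz":0.001,"ax":0,"ay":0,"az":0},
  {"dx":0,"dy":0,"dz":0.0015,"ax":0,"ay":0,"az":0},
  {"dx":0,"dy":0,"dz":0.0015,"ax":0,"ay":0,"az":0},
])

```text
time_s: 16.18
ee_pos: [533.9, 131.9, 148.6]
eef_rot: [-0.0, 0.804, 0.595, 0.002]
wrist_force: [-5.2, 1.3, 15.4]
gripper_width: 9.4
gripper_force: 42.6
```

It rests on the rod. I'll ease off, open part way, check, then rise.

move_arm([
  {"dx":0,"dy":0,"dz":-0.0025,"ax":0,"ay":0,"az":0},
  {"dx":0,"dy":0,"dz":-0.0025,"ax":0,"ay":0,"az":0},
])

```text
time_s: 16.42
ee_pos: [533.9, 131.2, 148.8]
eef_rot: [0.0, 0.804, 0.595, 0.001]
wrist_force: [-1.0, 0.3, 4.9]
gripper_width: 9.2
gripper_force: 41.1
```

move_arm([
  {"dx":0,"dy":0,"dz":0,"ax":0,"ay":0,"az":0},
  {"dx":0,"dy":0,"dz":0,"ax":0,"ay":0,"az":0},
  {"dx":0,"dy":0,"dz":0,"ax":0,"ay":0,"az":0},
  {"dx":0,"dy":0,"dz":0,"ax":0,"ay":0,"az":0},
  {"dx":0,"dy":0,"dz":0,"ax":0,"ay":0,"az":0},
], claw=0.45)

```text
time_s: 17.05
ee_pos: [533.6, 131.1, 148.2]
eef_rot: [-0.0, 0.804, 0.595, -0.0]
wrist_force: [0.4, 0.8, -0.0]
gripper_width: 38.2
gripper_force: 0.0
```

move_arm([
  {"dx":0,"dy":0,"dz":-0.01,"ax":0,"ay":0,"az":0},
  {"dx":0,"dy":0,"dz":-0.03,"ax":0,"ay":0,"az":0},
  {"dx":0,"dy":0,"dz":-0.06,"ax":0,"ay":0,"az":0},
  {"dx":0,"dy":0,"dz":-0.1,"ax":0,"ay":0,"az":0},
  {"dx":0,"dy":0,"dz":-0.12,"ax":0,"ay":0,"az":0},
  {"dx":0,"dy":0,"dz":-0.12,"ax":0,"ay":0,"az":0},
  {"dx":0,"dy":0,"dz":-0.12,"ax":0,"ay":0,"az":0},
])

```text
time_s: 17.92
ee_pos: [533.4, 131.1, 267.6]
eef_rot: [-0.0, 0.804, 0.595, -0.0]
wrist_force: [-0.3, -0.1, 0.4]
gripper_width: 38.4
gripper_force: 0.0
```

Run:
```python
from h import *
_,p,R=st()
w=snap('wrist','w8.png');b=snap('side','side6.png')
def pxf(s,X):
    c=np.array(s['R'])@X+s['t'];r=np.hypot(c[0],c[1]);th=np.arctan2(r,c[2]);K=np.array(s['K']);return (K[0,0]*th*c[0]/r+K[0,2],K[1,1]*th*c[1]/r+K[1,2])
k=np.array([634.3,102.3,0]);d=np.array([np.cos(np.radians(163.2)),np.sin(np.radians(163.2)),0]);e=np.array([-d[1],d[0],0])
# predicted wrist pixels
for n,X in dict(tabtop=k+105*d+[0,0,161],tt1=k+105*d+12*e+[0,0,161],tt2=k+105*d-12*e+[0,0,161],tip=k+138*d+[0,0,117],ptr=k+149*d+[0,0,8],knobend=k+28*d+[0,0,172]).items(): print(n,np.round(pxf(w,X),0))
g=cv2.cvtColor(w['img'],cv2.COLOR_RGB2GRAY)
c=pxf(w,k+105*d+[0,0,161]);x,y=int(c[0]),int(c[1])
# coarse ascii brightness map around the tab
for v in range(y-100,min(y+100,480),7): print(v,' '.join('%3d'%g[v,u] for u in range(x-110,x+111,8)))
```

```text
tabtop [320. 239.]
tt1 [320. 257.]
tt2 [319. 222.]
tip [277. 223.]
ptr [279. 196.]
knobend [438. 244.]
139  29  32  36  32  33  30  31  29  25  33  26  28  32  27  28  26  35  26  25  23  25  36  56  49  49  33  24  26
146  34  27  30  30  23  28  28  28  32  29  25  30  32  36  34  30  19  32  32  34  32  35  55  21 101  82 105  55
153  32  33  35  24  33  29  33  33  29  30  26  27  31  26  25  27  33  25  29  32  31  30  20 102 110  81 104  61
160  26  34  24  29  30  29  33  23  24  34  32  30  35  29  31  32  23  29  34  29  25  23  93 101 104  85 108  58
167  37  33  32  28  26  33  30  35  32  27  34  29  31  30  90  24  33  34  48  38  26  51  71 103 111  67  60  57
174  25  29  22  35  30  29  32  29  33  29  28  31  25  23  98  30  29  46  48  55  14 101  99 103  59  42 120 167
181  31  29  34  32  29  29  31  29  27  36  26  35  24  21  99  38  29  31  30  31  65  74  79  90  46 169 132   0
188  33  35  29  30  31  28  25  29  25 223 131  51  33  22 161  66  35  45  28  49  89  57  52  55 115 179  17   8
195  38  28  33  29  30  26  26  58 254 250 249 250 241 243 159 218 2
[... 1666 characters left out ...]
  41
300 157  51  58  47  43  15  77  85  10  37  40  43  55  52  54  46  51  47  53  55   8  89  85   7  70  96  83  91
307 155 160  54  46  19  12  76  13   9  37  46  51  53  57  52  51  53  52  55  57  22  20  86  15  18  95 130 134
314  35 146 129  36  20  79  79  16  11  40  52  53  52  57  49  54  55  46  49  51   7   8  86  90  20  85 214  64
321  45 161 154  19  18  82  79   6   5  55  50  51  54  49  55  54  49  51  51  52   5  10  84  72  14   5  49  55
328  42   4 145  16  15  74  66  13   5  52  50  53  48  52  55  49  51  53  44  56   1  13  87  70  11  18  94  90
335  61  50   6  14  15  25 120  11  19  47  56  55  51  56  52  53  50  51  55  53  21  17 120  14  13  11  20 176
```

Run:
```python
from h import *
w=snap('wrist');g=cv2.cvtColor(w['img'],cv2.COLOR_RGB2GRAY).astype(int);f=lambda v:np.degrees(np.arctan2(v[1],v[0]))
for u in(276,282,288,296,304,312,345,360,380,400,420):
    o=[];r=[v for v in range(180,240) if g[v,u]>140]
    for v in r:
        if o and v==o[-1][1]+1:o[-1][1]=v
        else:o.append([v,v])
    print(u,o)
print('plate cols by row');
for v in range(160,275,6): print(v,g[v,306:346:2])
```

```text
276 [[192, 201]]
282 [[186, 207], [219, 221]]
288 [[187, 206], [219, 224]]
296 [[191, 202], [214, 222]]
304 [[191, 202], [215, 222]]
312 [[191, 201], [221, 222]]
345 [[190, 201], [214, 222]]
360 [[190, 201], [214, 222]]
380 [[214, 222]]
400 [[194, 211], [214, 222]]
420 [[226, 228]]
plate cols by row
160 [34 32 31 24 31 32 28 31 31 33 30 35 33 35 28 28 27 32 27 27]
166 [32 26 30 28 26 28 30 29 28 23 28 30 27 31 34 24 23 28 31 36]
172 [ 30  35  26  20  24   9 101  98  94  98 102  62  28  30  28  30  31  25
  29  31]
178 [ 29  26  22  16  24  55  97 101 100  98 100 109  19  29  29  28  32  31
  24  27]
184 [ 19  46  41  19  34 124 127 124 122 123 128 126  44  36  61  26  24  50
  33  40]
190 [138 133 147 138 142 124 160 155 159 166 163 167 184 197 191 189 186 209
 205 205]
196 [243 244 242 244 247 167 155 152 162 159 162 153 255 250 250 249 250 250
 249 249]
202 [133 122 128 129 125 181 157 157 161 155 153 150 103  78  83  84  14  20
  16  17]
208 [ 43  44  47  45  34 137 152 157 160 156 158 171  49  43  45  44  46  44
  40  45]
214 [132 127 134 105 114  57  53  49  54  54  47  50 124 134 131 127 131 126
 139 182]
220 [241 208 202 103 102  40  55  53  55  53  46  45 125 192 222 225 244 209
 242 239]
226 [42 41 45 43 43 52 52 53 47 51 52 51 44 41 43 55 53 50 51 47]
232 [40 47 38 44 51 82 83 90 83 83 87 88 47 44 46 43 48 47 45 50]
238 [43 47 44 50 46 87 88 81 88 81 90 87 52 45 42 45 40 46 49 51]
244 [46 43 42 50 40 82 88 82 84 82 84 89 53 42 36 40 44 45 50 53]
250 [ 42  45  44  37  41 119 159  66  78  95 156  92  45  43  38  45  43  47
  42  50]
256 [ 42  45  43  49  47 119 135 131 132 135 131 144  57  52  53  50  50  51
  52  53]
262 [ 46  40  50  51  44 138 220 213 215 225 224 240  37  47  53  49  51  51
  48  52]
268 [38 43 43 51 55 53 51 57 47 53 53 55 53 57 48 49 52 55 48 51]
274 [44 45 41 43 49 50 54 50 53 52 54 49 56 55 53 53 52 51 48 56]
```

Run:
```python
from h import *
w=snap('wrist');f=lambda v:np.degrees(np.arctan2(v[1],v[0]))
a,b=onz(w,300,218.3,105,1),onz(w,400,218,105,1);t=onz(w,284,220,117,1)
p,q=onz(w,282,196.5,8,1),onz(w,360,195.5,8,1)
print('rod',a,b,f(a-b),'tip',t,'ptr',p,q,f(p-q))
n=lambda X:(X-b)[0]*np.sin(np.radians(163))*-1+(X-b)[1]*np.cos(np.radians(163))
print('lateral of ptr/tip from rod',n(p),n(q),n(t),n(a))
for v,z,nm in((170,121,'sh'),(265,121,'sh'),(189,141,'?'),(212,161,'tab'),(230,161,'tab'),(250,161,'tab'),(189,161,'tab')): X=onz(w,322,v,z,1);print(nm,v,X.round(1),round(n(X),1))
```

```text
rod [518.29417255 137.51862896 105.        ] [595.90354248 114.21042044 105.        ] 163.28355552376297 tip [507.62226506 142.57696632 117.        ] ptr [494.70349221 144.12803245   8.        ] [573.91095632 120.96808218   8.        ] 163.70128821890032
lateral of ptr/tip from rod 0.9776765604395123 -0.03237415536320487 -1.316115161283836 0.4010331257558697
sh 170 [547.  171.3 121. ] -40.3
sh 265 [525.2 100.  121. ] 34.2
? 189 [543.8 160.9 141. ] -29.5
tab 212 [540.4 149.9 161. ] -17.9
tab 230 [536.9 138.4 161. ] -5.8
tab 250 [532.8 125.2 161. ] 7.9
tab 189 [544.8 164.2 161. ] -32.9
```

Run:
```python
from h import *
w=snap('wrist');a=snap('top');s=snap('side')
g=cv2.cvtColor(w['img'],cv2.COLOR_RGB2GRAY).astype(int)
print(' '.join('%d:%d'%(v,g[v,318:328].mean()) for v in range(160,272,2)))
def px(s,X,fish=0):
    c=np.array(s['R'])@X+s['t'];K=np.array(s['K'])
    if fish: r=np.hypot(c[0],c[1]);c=np.r_[c[:2]/r*np.arctan2(r,c[2]),1]
    q=K@c;return (q[:2]/q[2]).round(1)
d=np.array([np.cos(np.radians(163.3)),np.sin(np.radians(163.3)),0]);e=np.array([-d[1],d[0],0]) 
c=np.array([595.9,114.2,0])+64.5*d
for n,l,z in(('bot-',-32,45),('sh-',-32,121),('sh-i',-12,121),('tab-',-12,161),('tab+',12,161),('sh+',32,121)):
    print(n,px(w,c-l*e*-1*1+[0,0,z],1),px(w,c-l*e+[0,0,z],1),'side',px(s,c-l*e+[0,0,z]),px(s,c+l*e+[0,0,z]))
im=cv2.cvtColor(s['img'],cv2.COLOR_RGB2GRAY).astype(int)
o=px(s,c+[0,0,105]);print('side hook',o,'rod tip',px(s,c+33*d+[0,0,117]))
for v in range(int(o[1])-50,int(o[1])+50,4): print(v,' '.join('%3d'%im[v,u] for u in range(int(o[0])-30,int(o[0])+31,3)))
```

```text
160:30 162:30 164:30 166:26 168:102 170:97 172:98 174:98 176:97 178:97 180:97 182:96 184:105 186:165 188:160 190:160 192:159 194:158 196:157 198:154 200:154 202:155 204:158 206:157 208:157 210:147 212:39 214:50 216:50 218:51 220:51 222:51 224:51 226:51 228:71 230:86 232:86 234:85 236:86 238:85 240:86 242:85 244:86 246:85 248:84 250:109 252:140 254:134 256:134 258:133 260:131 262:221 264:152 266:48 268:50 270:51
bot- [320.4 169.7] [320.8 234.9] side [289.7 250.1] [293.5 233.2]
sh- [320.2 181.6] [320.8 262.8] side [288.1 214.7] [292.1 199. ]
sh-i [320.4 207.9] [320.6 238.4] side [289.4 209.6] [290.9 203.7]
tab- [320.3 221.4] [320.5 256.3] side [288.6 190.1] [290.1 184.5]
tab+ [320.5 256.3] [320.3 221.4] side [290.1 184.5] [288.6 190.1]
sh+ [320.8 262.8] [320.2 181.6] side [292.1 199. ] [288.1 214.7]
side hook [290.5 214.2] rod tip [272.8 208.1]
164 104  92 105 106 106 106 104  97 105 103 100  99 102  71  71  72  71  72  70  71  72
168 103 105 102 104  90 104 105 105 103 103 104 103 103  93  71  70  71  70  69  71  71
172 105 100  89 106 106 105 105 104 104 106 104 104  98  99  83  71  
[... 1254 characters left out ...]
  72  68  67  54  50  47  48  47  51 136 144 129  70  49  47  49  49  47  51  71  71
236  49  48  47  47  48  46  49  49  50 136 144 103  60  46  48  46  46  49  48  48  61
240  48  48  51  49  50  47  47  48  45 133 146 106  48  47  50  48  48  49  48  48  49
244  48  48  47  47  48  47  47  48  48 121 145  96  51  48  48  49  49  47  48  48  48
248  50  48  47  48  49  47  49  48  49 113 144  83  46  47  49  48  47  48  48  47  52
252  47  47  46  49  47  47  48  48  48  59  70  51  48  48  48  48  45  48  48  63  95
256  48  46  86 200 232 232 157 148 130 121  91  78 118 100  99 103  93  93  91 101 102
260  59  69 121 212 232 194 181 185 171 176 139 146 204 213 213 214 224 224 202  90  91
```

```bash
python3 -c "
from plant import job_done;print(job_done())"
```

```text
the job is handed in; nothing more can be done
None
```

The empty hook stands over the pointer (within about 0.5° when measured after hanging), and the big-bore plate hangs on it by its bore, released and upright to within about 3°; the job was handed in at about 18 s.

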